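# Wedge up a dropped cupboard door

## Task

The clear-fronted door of the counter cupboard is ajar and has dropped on its loosened hinges. Gently push it fully shut, then slide the long tapered wooden wedge, thin end first and flat on the worktop, straight in under the door near its free lower corner (the side away from the hinges) until it drags snugly and just carries the door's weight, raising it by no more than a few millimetres. Finish while still gripping the wedge at that depth, with the hand clear of the door, so that the hinge screws can be tightened; leave everything else where it is.

Things in the scene. Friction and masses are not known exactly. Their poses are not given: they have to be found in the camera images.
- door: Door, clear acrylic in a bare aluminium frame, 296 wide, 325 high, 20 thick, no handle, about 0.7 kg. Origin: centre of its underside, which hangs 6 to 9 above the worktop (varies). x points inward (into the cupboard when shut), y along the width to the hinges, z up. Outer face x = -10, free edge y = -148, top z = 325, vertical hinge axis at x = 10, y = 150.
- cupboard: White counter cupboard, fixed, 300 wide, 300 deep, its body from 22 to 332 above the worktop on four feet. Origin: worktop under its centre; its front faces its -x (body front at x = -150, shut door's outer face at x = -172), hinges at y = +150. Front feet (24 across) centred at x = -115, y = +-130. A wedge centred 45 to 120 from the door's free edge passes beside the foot.
- door_corner (a point): Free lower corner of the door, on its outer face (door frame x = -10, y = -148, z = 0).
- swing (a joint): Opening angle of the door about its vertical hinges, rad: 0 is fully shut, it starts ajar between 0.25 and 0.6. A soft-close damper slows it; it does not close by itself but stays where it is left. A push of 1 to 3 N at the free edge moves it.
- drop (a joint): How far the door has been raised in the hinges' height slots, m: 0 is dropped (resting on the slots' lower ends, as at the start), up to 0.010. Its weight, 5 to 9 N, pulls it down again; each 10 mm of wedge travel under its edge raises it 1 mm.
- wedge: Plain light-wood wedge lying flat, 210 long, 38 wide, about 55 g. Origin: centre of its underside; x points along it to the thin end, z up. 3 thick at the thin end (x = 105), rising evenly to 15 at x = -15; from there to x = -105 a flat block 15 thick, to grip across its 38 width. Once it bears the door it drags clearly (about 8 to 20 N); until then hardly at all.
- wedge_tip (a point): Middle of the wedge's thin end, on its underside (wedge frame x = +105).
- tin_lower: Bystander: blue tin, 72 across, 55 high, on the cupboard's middle shelf. Origin: centre of its underside.
- tin_upper: Bystander: the same tin, stacked on the first. Origin: centre of its underside.
- jar: Bystander: glass jar with clip-on lid, 76 across, 104 high, on the cupboard's middle shelf. Origin: centre of its underside.
- lantern: Bystander: white plastic lantern shaped like a sitting rabbit, 88 across, 169 high with its ears. Origin: centre of its underside.
- spatula: Bystander: wooden spatula lying flat, 275 long. Origin: on its underside about mid-length.
- screwdriver: Bystander: screwdriver lying on the worktop, 200 long. Origin: under its middle.
- packer_a: Bystander: flat piece of wood 110 x 38 x 6, lying. Origin: centre of its underside.
- packer_b: Bystander: flat piece of wood 90 x 38 x 10, lying. Origin: centre of its underside.
Mind the look-alikes: they are no part of the job. Several things have the shape of the wedge; the one meant has the colours described above.

How it is judged:
By the outcome, as a careful person would: the job done as asked, in the order asked, and still so for the second after the job is handed in, while the arm keeps its last pose, push and grip.
It also fails if it takes over 64 s, if anything falls off the work surface, if the arm or the gripper's body presses on something with over 40 N, if the wrist force passes 120 N, or if a joint passes its speed limit or range.

## Robot

A 6-joint arm with a two-finger parallel gripper is mounted at the origin on the work surface. World frame = base frame: x ahead of the robot, y to its left, z up, the work surface at z = 0. Lengths are in mm, angles in degrees, forces in N, time in s.
With the tool pointing down it reaches from about 275 to 825 mm from the base axis. Payload 4.9 kg.
Tool frame: the origin (TCP) lies at the very end of the fingers, on their centre line; the grasp point (between the pads) lies 19 mm behind it; z points along the fingers, y is the line along which they close (so a half turn about z gives the same grasp; the last joint's range is limited). The gripper opens to 85 mm and grips with 20 to 120 N. Pads are 22 mm wide; open, the fingers measure 114 mm over their backs; the gripper's body (76 mm by 85 mm) begins 54 mm behind the grasp point. The pads swing forward as they close: fully open they stand 13 mm farther back than shut.
Start: joints at [69.03, 18.69, -11.035, 60.275, 0, 82.311], TCP at [126.344, 535.309, 231.281] pointing down, gripper open.
Joint ranges: [-152.03, 152.03], [-55.5, 102.48], [-74.3, 77.21], [-110.64, 120.58], [-84.22, 78.4], [-180, 180]. Speed limits (degrees/s): [147.25, 147.25, 180, 180, 180, 180].

## Interface

Orientations are given as [roll, pitch, yaw] about the fixed x, y, z axes, in that order (R = Rz(yaw) Ry(pitch) Rx(roll)).
In Python, from plant import r, optics, close_job gives the robot as it stands. The module is installed in compiled form; this text tells all that it offers.
- The arm moves only by the tool servo_tool, never from a script. Its arguments are lists of equal length, an entry for each row: "delta_pos": the shift along the world's x, y, z scaled (see below), a list of three; "dr": the turn, a rotation vector about the world's x, y, z scaled (see below), a list of three; "hand": the opening, from 0 (shut) to 1 (fully open). In form: {"delta_pos": [[x, y, z], ...], "dr": [[wx, wy, wz], ...], "hand": [hand, ...]}. A call has exactly 8 rows; each row is the pose to reach, as a shift and turn from the pose commanded when the call began; what a row does not reach only later rows make up. The controller multiplies each number of a shift by 0.12 m and each number of a turn by 45 degrees. A row lasts 1/12 s, in which the tool goes at most 41.7 mm and 7.16 degrees, less where a joint would pass 70% of its speed; a pose out of reach is approached as far as the arm can. A call with a number of a shift or a turn outside -1 to 1 is refused whole. A call with a gripper value outside its range is refused whole. The fingers move at their own pace and stop on an object; "grip_force" is the grip in N (left out, the last holds). Time passes only in rows, so rows that repeat a pose let the fingers close, or fill a call up. It gives the time, the measured TCP pose, the force, the opening and the grip force at its end, in the units of the state.
- r.observe(): the state, without advancing time (a new reading comes with each control period).
- optics.get_image(name): name is "scene" or "top" or "wrist"; returns a dict with "image" (400x640x3 uint8, red, green, blue), "fov_y" (degrees; the focal length in pixels is half the picture's height over the tangent of half this angle, whatever the lens; pixels are square), "cx", "cy" (the principal point, pixels), "D" ([k1, k2, p1, p2, k3] as OpenCV has them; the pictures are not rectified), "cam_to_world" (4x4, takes a point from camera to world coordinates); the wrist camera has in their place "hand_eye" (4x4, takes a point from camera to tool coordinates, whose origin is the TCP and whose axes are the flange's). Camera axes: x right, y down, z forward; pixel columns grow to the right and rows downward; lengths in mm; the calibration is good to about 2 mm. A picture is of the moment at which its call begins: read the wrist's pose just before it. There is no depth.
- close_job(): hands the job in; it is judged then, once.
The state is a dict: "t": time; "qpos": joint angles; "qd": joint speeds; "tau": joint torques, N m; "tcp_pos": TCP position; "eef_rot": TCP orientation; "wrist_force": force on the tool from outside, world axes, zero at the start; "torque": the same for the moment, N m; "width": finger opening in mm; "gripper_force": force on a finger pad.
Only numpy, scipy, OpenCV 4.12 (cv2) and the standard library are available. Lean on these libraries where they do the work, as an engineer would, in place of code of your own. Each camera call takes 0.05 s, during which the arm holds its last target. There are 200 camera calls.

## Working session

There is one attempt and no reset: what is moved stays moved. The work goes in short steps, Python scripts to look and compute and a tool call to move; the robot and the scene stay as the last step left them, time stands still between calls to the robot, and variables do not carry over. Pictures are saved under pics/ and viewed, at most 10 in all, crops included, and the job is handed in when it is done.

Besides the shell and the picture viewer there is one more tool, called after "Emit:" by a JSON object that holds its "api" and its "payload". servo_tool: Moves the arm, as the interface text tells. Shifts and turns lie within -1 to 1; 1 stands for 0.12 m of shift or 45 degrees of turn. Its arguments: {"type":"object","properties":{"delta_pos":{"type":"array"},"dr":{"type":"array"},"hand":{"type":"array"},"grip_force":{"type":"number"}},"required":["delta_pos","dr","hand"]}

```bash
mkdir -p pics; cat > h.py <<'E'
import numpy as np, cv2, json
from scipy.spatial.transform import Rotation as R
from plant import r, optics
def snap(name, fn):
    s=r.observe(); d=optics.get_image(name)
    cv2.imwrite('pics/'+fn+'.png', cv2.cvtColor(d['image'],cv2.COLOR_RGB2BGR))
    if 'cam_to_world' in d: T=np.array(d['cam_to_world'])
    else:
        T=np.eye(4); T[:3,:3]=R.from_euler('xyz',s['eef_rot'],degrees=True).as_matrix(); T[:3,3]=s['tcp_pos']
        T=T@np.array(d['hand_eye'])
    f=d['image'].shape[0]/2/np.tan(np.radians(d['fov_y'])/2)
    np.savez('pics/'+fn+'.npz',T=T,K=np.array([[f,0,d['cx']],[0,f,d['cy']],[0,0,1]]),D=np.array(d['D'],float))
    return d['image']
def ray(fn,uv):
    c=np.load('pics/'+fn+'.npz'); uv=np.array(uv,float).reshape(-1,1,2)
    p=cv2.undistortPoints(uv,c['K'],c['D']).reshape(-1,2)
    d=np.c_[p,np.ones(len(p))]@c['T'][:3,:3].T
    return c['T'][:3,3],d/np.linalg.norm(d,axis=1)[:,None]
def plane(fn,uv,z):
    o,d=ray(fn,uv); return o+d*((z-o[2])/d[:,2])[:,None]
def tri(f1,a,f2,b):
    o1,d1=ray(f1,a);o2,d2=ray(f2,b);out=[]
    for x,y in zip(d1,d2):
        t=np.linalg.lstsq(np.c_[x,-y],o2-o1,rcond=None)[0]
        p,q=o1+t[0]*x,o2+t[1]*y; out.append(np.r_[(p+q)/2,np.linalg.norm(p-q)])
    return np.array(out)
def proj(fn,P):
    c=np.load('pics/'+fn+'.npz');Ti=np.linalg.inv(c['T'])
    return cv2.projectPoints(np.array(P,float).reshape(-1,3),cv2.Rodrigues(Ti[:3,:3])[0],Ti[:3,3],c['K'],c['D'])[0].reshape(-1,2)
E
python3 -c "
from h import *
print(r.observe())
for n in ['scene','top']: snap(n,n+'0'); c=np.load('pics/'+n+'0.npz'); print(c['T'].round(2),c['K'][0,0],c['D'])
"
```

```text
{'t': 0.0, 'qpos': array([ 6.90316803e+01,  1.87326558e+01, -1.10903451e+01,  6.02772977e+01,
        2.65174662e-04,  8.23092304e+01]), 'qd': array([ 0.0253909 ,  0.03539758, -0.09951722, -0.08841437,  0.05079514,
       -0.00933249]), 'tau': array([-3.05189078e-04, -4.43400156e+01,  2.62444085e+01,  1.55489595e-02,
       -9.52580513e-05,  2.03977226e-05]), 'tcp_pos': array([126.10927405, 534.74533876, 230.50833542]), 'eef_rot': array([-1.79900639e+02, -1.36854029e-02,  1.66722438e+02]), 'wrist_force': array([-0.1148897 , -0.20108522, -0.23170066]), 'torque': array([-0.04750269, -0.02546136,  0.02994653]), 'gripper_force': 0.0, 'width': 85.51922273103756}
[[ 9.30000e-01 -3.40000e-01  1.00000e-01  3.77590e+02]
 [-3.60000e-01 -8.90000e-01  2.90000e-01 -4.00420e+02]
 [-1.00000e-02 -3.10000e-01 -9.50000e-01  1.43686e+03]
 [ 0.00000e+00  0.00000e+00  0.00000e+00  1.00000e+00]] 507.16772509657295 [0.01533081 0.         0.         0.         0.        ]
[[ 0.00000e+00 -9.90000e-01  1.20000e-01  3.60230e+02]
 [-1.00000e+00 -0.00000e+00 -0.00000e+00  7.87000e+00]
 [ 0.00000e+00 -1.20000e-01 -9.90000e-01  1.53196e+03]
 [ 0.00000e+00  0.00000e+00  0.00000e+00  1.00000e+00]] 470.1433939824858 [-0.08367042  0.          0.          0.          0.        ]
```

View pics/scene0.png

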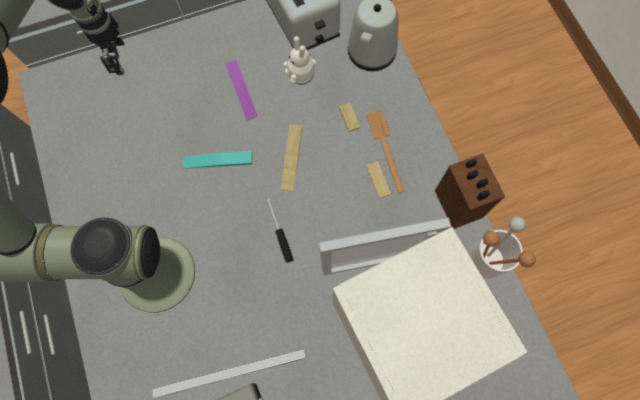

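View pics/top0.png

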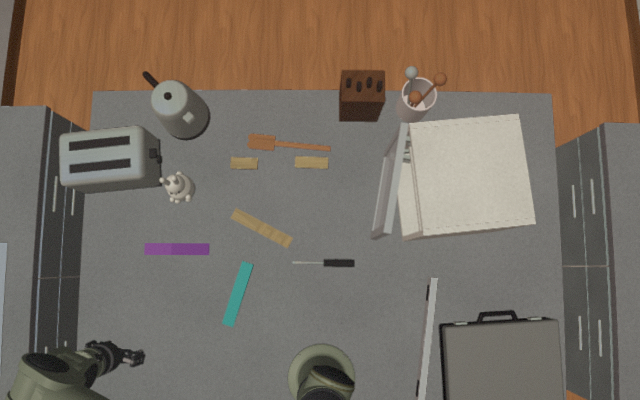

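Scene: light wood wedge at (291,157) in scene and (262,228) in top. Door ajar at scene (385,240) / top (392,185), with its free edge toward the robot. The teal and purple pieces are look-alikes.

```bash
python3 -c "
from h import *
a=cv2.imread('pics/top0.png')[95:245,360:545]; b=cv2.imread('pics/scene0.png')[205:400,310:540]
a=cv2.resize(a,None,fx=3,fy=3,interpolation=2)[:, :400]
A=cv2.resize(cv2.imread('pics/top0.png')[100:245,365:465],None,fx=4,fy=4,interpolation=2)
B=cv2.resize(cv2.imread('pics/scene0.png')[215:360,315:415],None,fx=4,fy=4,interpolation=2)
cv2.imwrite('pics/crop.png',np.hstack([A,B]))
for n in ['top0','scene0']:
    im=cv2.imread('pics/'+n+'.png'); hsv=cv2.cvtColor(im,cv2.COLOR_BGR2HSV)
    m=cv2.inRange(hsv,(12,60,120),(28,200,255))
    cs=[c for c in cv2.findContours(m,0,2)[0] if 150<cv2.contourArea(c)<2500]
    for c in cs:
        q=cv2.minAreaRect(c); print(n,cv2.contourArea(c),np.round(q[0]),np.round(q[1]),q[2], plane(n,cv2.boxPoints(q),8)[:,:2].round(0).tolist())
"
```

```text
top0 698.5 [261. 227.] [65. 12.] 27.824094772338867 [[509.0, 296.0], [543.0, 279.0], [446.0, 91.0], [412.0, 109.0]]
top0 275.0 [244. 162.] [11. 27.] 90.0 [[711.0, 302.0], [711.0, 212.0], [674.0, 211.0], [674.0, 301.0]]
top0 343.5 [311. 162.] [33. 12.] 2.6025619506835938 [[678.0, 87.0], [717.0, 86.0], [712.0, -23.0], [673.0, -22.0]]
top0 578.5 [289. 144.] [83. 16.] 5.44033145904541 [[742.0, 248.0], [795.0, 244.0], [769.0, -32.0], [716.0, -28.0]]
scene0 161.5 [491. 238.] [13. 16.] 90.0 [[915.0, -222.0], [958.0, -239.0], [940.0, -273.0], [898.0, -257.0]]
scene0 407.5 [378. 179.] [36. 13.] 68.19859313964844 [[677.0, 90.0], [716.0, 91.0], [712.0, -20.0], [674.0, -21.0]]
scene0 764.0 [291. 157.] [13. 66.] 7.594643592834473 [[411.0, 110.0], [508.0, 303.0], [543.0, 283.0], [445.0, 92.0]]
scene0 734.5 [387. 152.] [86. 17.] 71.56504821777344 [[742.0, 251.0], [795.0, 250.0], [765.0, -29.0], [714.0, -28.0]]
scene0 300.0 [349. 116.] [27. 12.] 68.19859313964844 [[673.0, 305.0], [713.0, 307.0], [709.0, 214.0], [671.0, 212.0]]
scene0 1035.5 [15. 87.] [77. 28.] 88.93909454345703 [[-280.0, 901.0], [-196.0, 871.0], [-245.0, 591.0], [-325.0, 620.0]]
```

View pics/crop.png

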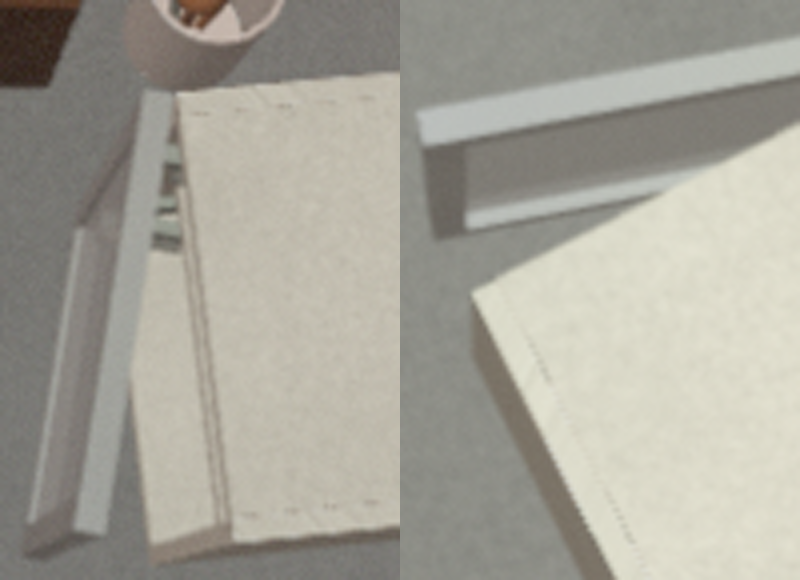

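```bash
python3 -c "
from h import *
np.set_printoptions(suppress=True,precision=1)
print('tri body corner, door outer, inner',tri('top0',[[422.5,235],[383.8,232.5],[391,234]],'scene0',[[332.5,288.3],[319.3,243],[322,251]]))
print('body top',plane('top0',[[422.5,235],[409.3,123.3],[519,115],[535,223]],332))
print('door',plane('top0',[[383.8,232.5],[391,234],[401,123],[408,123]],332))
print('door bottom outer corner',plane('top0',[[371.5,238.5]],7),plane('scene0',[[325,274]],7))
"
```

```text
tri body corner, door outer, inner [[ 434.1 -259.8  330.3    1.3]
 [ 441.  -158.3  341.7    1.4]
 [ 438.8 -176.9  339.9    4.3]]
body top [[ 434.7 -259.4  332. ]
 [ 730.2 -231.7  332. ]
 [ 757.7 -531.   332. ]
 [ 466.1 -558.   332. ]]
door [[ 440.9 -159.7  332. ]
 [ 437.1 -178.2  332. ]
 [ 730.7 -209.6  332. ]
 [ 730.9 -228.3  332. ]]
door bottom outer corner [[ 443.1 -164.8    7. ]] [[ 444.6 -173.7    7. ]]
```

Emit:
{"api": "servo_tool", "payload": {"delta_pos": [[0.06, -0.11, 0.01], [0.12, -0.23, 0.02], [0.18, -0.34, 0.03], [0.23, -0.46, 0.04], [0.29, -0.57, 0.05], [0.35, -0.68, 0.06], [0.41, -0.8, 0.07], [0.46, -0.91, 0.08]], "dr": [[0, 0, 0.05], [0, 0, 0.1], [0, 0, 0.15], [0, 0, 0.2], [0, 0, 0.25], [0, 0, 0.3], [0, 0, 0.35], [0, 0, 0.4]], "hand": [0, 0, 0, 0, 0, 0, 0, 0]}}

```text
t: 0.77
tcp_pos: [181.7, 425.0, 240.6]
eef_rot: [-180.0, -0.0, -175.2]
wrist_force: [0.1, 0.7, 1.0]
width: -0.2
gripper_force: 0.0
```

Emit:
{"api": "servo_tool", "payload": {"delta_pos": [[0.06, -0.11, 0.01], [0.12, -0.23, 0.02], [0.18, -0.34, 0.03], [0.23, -0.46, 0.04], [0.29, -0.57, 0.05], [0.35, -0.68, 0.06], [0.41, -0.8, 0.07], [0.46, -0.91, 0.08]], "dr": [[0, 0, 0.05], [0, 0, 0.1], [0, 0, 0.15], [0, 0, 0.2], [0, 0, 0.25], [0, 0, 0.3], [0, 0, 0.35], [0, 0, 0.4]], "hand": [0, 0, 0, 0, 0, 0, 0, 0]}}

```text
t: 1.43
tcp_pos: [236.8, 315.9, 250.3]
eef_rot: [-180.0, -0.0, -157.2]
wrist_force: [0.4, 0.6, 0.9]
width: 0.3
gripper_force: 0.0
```

Emit:
{"api": "servo_tool", "payload": {"delta_pos": [[0.06, -0.11, 0.01], [0.12, -0.23, 0.02], [0.18, -0.34, 0.03], [0.23, -0.46, 0.04], [0.29, -0.57, 0.05], [0.35, -0.68, 0.06], [0.41, -0.8, 0.07], [0.46, -0.91, 0.08]], "dr": [[0, 0, 0.05], [0, 0, 0.1], [0, 0, 0.15], [0, 0, 0.2], [0, 0, 0.25], [0, 0, 0.3], [0, 0, 0.35], [0, 0, 0.4]], "hand": [0, 0, 0, 0, 0, 0, 0, 0]}}

```text
t: 2.1
tcp_pos: [292.0, 206.8, 259.9]
eef_rot: [180.0, -0.0, -139.2]
wrist_force: [-0.0, 0.1, 0.6]
width: -0.0
gripper_force: 0.0
```

```bash
python3 -c "
from h import *
np.set_printoptions(suppress=True,precision=1)
snap('wrist','w1');s=r.observe();print(s['t'],s['tcp_pos'],s['eef_rot'],s['qpos'],s['width'])
c=np.load('pics/w1.npz');print(c['T'],c['K'][0,0])
print(proj('w1',[[428,100,0],[526,289,0],[477,196,0]]))
print(optics.get_image('wrist')['hand_eye'])
"
```

```text
2.15 [292.8 205.4 260.1] [-179.9   -0.  -139.2] [ 23.3  -3.5 -32.8  60.7  -0.1 -17.5] -0.30940534300008565
[[ -0.7   0.7   0.2 241.9]
 [  0.8   0.6   0.2 162.7]
 [ -0.    0.3  -1.  402.7]
 [  0.    0.    0.    1. ]] 305.1044079326248
[[195.6 193.2]
 [260.7 317.7]
 [230.7 259.9]]
[[  -0.    -1.    -0.3   66.8]
 [   1.    -0.    -0.    -0.6]
 [   0.    -0.3    1.  -142.8]
 [   0.     0.     0.     1. ]]
```

View pics/w1.png

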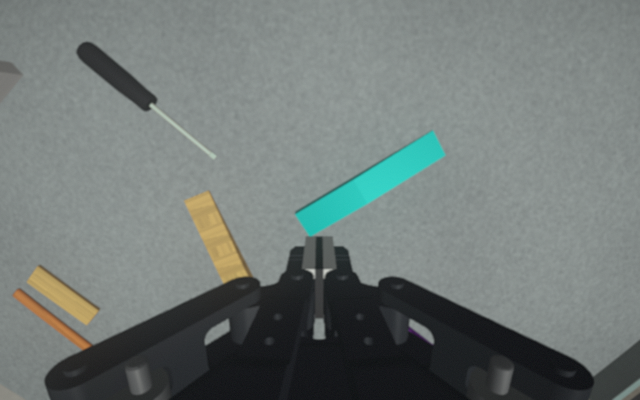

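The wrist view shows the wedge running from (198,197) to beyond (245,280), partly hidden by the fingers, and teal at (370,180). I can't tell which end is thin from here, so I'll look again after the door push.

Emit:
{"api": "servo_tool", "payload": {"delta_pos": [[0.06, -0.11, 0.01], [0.12, -0.23, 0.02], [0.18, -0.34, 0.03], [0.23, -0.46, 0.04], [0.29, -0.57, 0.05], [0.35, -0.68, 0.06], [0.41, -0.8, 0.07], [0.46, -0.91, 0.08]], "dr": [[0, 0, 0.05], [0, 0, 0.1], [0, 0, 0.15], [0, 0, 0.2], [0, 0, 0.25], [0, 0, 0.3], [0, 0, 0.35], [0, 0, 0.4]], "hand": [0, 0, 0, 0, 0, 0, 0, 0]}}

```text
t: 2.87
tcp_pos: [347.3, 98.5, 269.5]
eef_rot: [180.0, 0.0, -121.2]
wrist_force: [0.1, -0.9, -0.3]
width: 0.1
gripper_force: 0.0
```

Emit:
{"api": "servo_tool", "payload": {"delta_pos": [[0.06, -0.11, 0.01], [0.12, -0.23, 0.02], [0.18, -0.34, 0.03], [0.23, -0.46, 0.04], [0.29, -0.57, 0.05], [0.35, -0.68, 0.06], [0.41, -0.8, 0.07], [0.46, -0.91, 0.08]], "dr": [[0, 0, 0.05], [0, 0, 0.1], [0, 0, 0.15], [0, 0, 0.2], [0, 0, 0.25], [0, 0, 0.3], [0, 0, 0.35], [0, 0, 0.4]], "hand": [0, 0, 0, 0, 0, 0, 0, 0]}}

```text
t: 3.53
tcp_pos: [402.7, -10.7, 279.0]
eef_rot: [180.0, 0.0, -103.2]
wrist_force: [0.1, 0.4, -0.5]
width: 0.3
gripper_force: 0.0
```

Emit:
{"api": "servo_tool", "payload": {"delta_pos": [[0.06, -0.11, 0.01], [0.12, -0.23, 0.02], [0.18, -0.34, 0.02], [0.23, -0.46, 0.03], [0.29, -0.57, 0.03], [0.35, -0.68, 0.04], [0.41, -0.8, 0.04], [0.46, -0.91, 0.04]], "dr": [[0, 0, 0.05], [0, 0, 0.1], [0, 0, 0.15], [0, 0, 0.2], [0, 0, 0.25], [0, 0, 0.3], [0, 0, 0.35], [0, 0, 0.4]], "hand": [0, 0, 0, 0, 0, 0, 0, 0]}}

```text
t: 4.2
tcp_pos: [458.2, -119.8, 283.7]
eef_rot: [180.0, 0.0, -85.2]
wrist_force: [0.1, -1.0, 0.3]
width: -0.1
gripper_force: 0.0
```

```bash
python3 -c "
from h import *
A=snap('top','top1');B=snap('wrist','w2')
a=cv2.resize(A[95:245,330:460],(520,600))
b=cv2.resize(B,(0,0),fx=.43,fy=.43)
b=np.vstack([b,np.zeros((600-b.shape[0],b.shape[1],3),np.uint8)])
cv2.imwrite('pics/c2.png',cv2.cvtColor(np.hstack([a,b]),cv2.COLOR_RGB2BGR))
s=r.observe();print(s['t'],s['tcp_pos'],s['eef_rot'],s['wrist_force'])
"
```

```text
4.3 [ 458.47612302 -120.59179548  283.54460762] [ 1.79995755e+02  7.61450650e-03 -8.53961134e+01] [-0.26522722  0.91966843 -0.53456197]
```

View pics/c2.png

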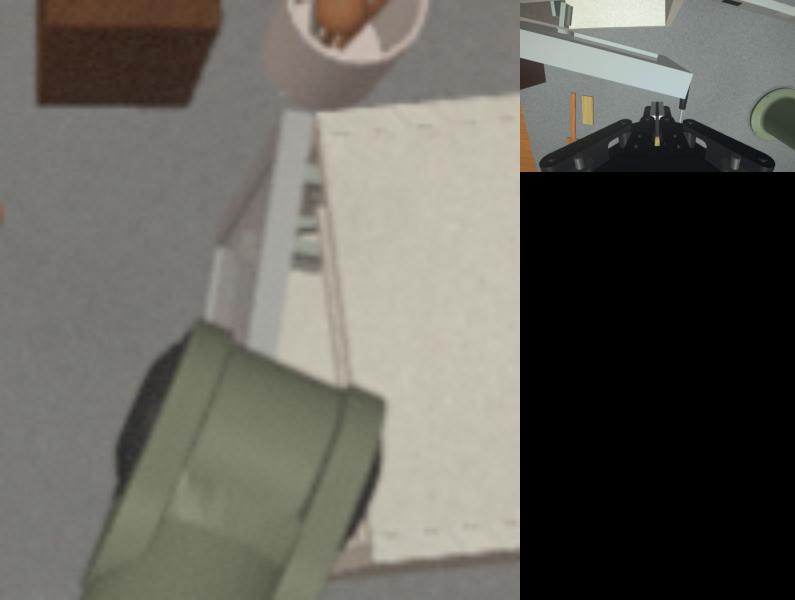

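The fingers hang just in front of the door's top rail, about 25 mm in from the free edge (door corner at (690,75) in the wrist inset). Pushing gently now.

Emit:
{"api": "servo_tool", "payload": {"delta_pos": [[0, -0.07, 0], [0, -0.14, 0], [0, -0.2, 0], [0, -0.26, 0], [0, -0.32, 0], [0, -0.38, 0], [0, -0.44, 0], [0, -0.5, 0]], "dr": [[0, 0, 0], [0, 0, 0], [0, 0, 0], [0, 0, 0], [0, 0, 0], [0, 0, 0], [0, 0, 0], [0, 0, 0]], "hand": [0, 0, 0, 0, 0, 0, 0, 0]}}

```text
t: 4.97
tcp_pos: [457.5, -180.7, 284.1]
eef_rot: [-180.0, -0.0, -85.3]
wrist_force: [-1.0, 1.7, -0.2]
width: 0.1
gripper_force: 0.0
```

Emit:
{"api": "servo_tool", "payload": {"delta_pos": [[0, -0.03, 0], [0, -0.06, 0], [0, -0.09, 0], [0, -0.12, 0], [0, -0.15, 0], [0, -0.18, 0], [0, -0.21, 0], [0, -0.24, 0]], "dr": [[0, 0, 0], [0, 0, 0], [0, 0, 0], [0, 0, 0], [0, 0, 0], [0, 0, 0], [0, 0, 0], [0, 0, 0]], "hand": [0, 0, 0, 0, 0, 0, 0, 0]}}

```text
t: 5.63
tcp_pos: [458.1, -209.1, 284.2]
eef_rot: [-179.9, -0.0, -85.3]
wrist_force: [-1.1, 1.4, 0.1]
width: -0.0
gripper_force: 0.0
```

Emit:
{"api": "servo_tool", "payload": {"delta_pos": [[0, -0.02, 0], [0, -0.03, 0], [0, -0.04, 0], [0, -0.05, 0], [0, -0.06, 0], [0, -0.07, 0], [0, -0.08, 0], [0, -0.09, 0]], "dr": [[0, 0, 0], [0, 0, 0], [0, 0, 0], [0, 0, 0], [0, 0, 0], [0, 0, 0], [0, 0, 0], [0, 0, 0]], "hand": [0, 0, 0, 0, 0, 0, 0, 0]}}

```text
t: 6.3
tcp_pos: [457.6, -219.5, 284.1]
eef_rot: [-180.0, -0.0, -85.3]
wrist_force: [0.1, 1.2, -0.4]
width: 0.2
gripper_force: 0.0
```

```bash
python3 -c "
from h import *
np.set_printoptions(suppress=True,precision=1)
s=r.observe();print(s['tcp_pos'],s['wrist_force'])"
```

```text
[ 457.6 -219.5  284.1] [ 0.1  1.2 -0.4]
```

Emit:
{"api": "servo_tool", "payload": {"delta_pos": [[0, -0.01, 0], [0, -0.015, 0], [0, -0.02, 0], [0, -0.025, 0], [0, -0.03, 0], [0, -0.035, 0], [0, -0.04, 0], [0, -0.045, 0]], "dr": [[0, 0, 0], [0, 0, 0], [0, 0, 0], [0, 0, 0], [0, 0, 0], [0, 0, 0], [0, 0, 0], [0, 0, 0]], "hand": [0, 0, 0, 0, 0, 0, 0, 0]}}

```text
t: 6.97
tcp_pos: [457.5, -221.0, 283.9]
eef_rot: [-179.9, 0.4, -85.1]
wrist_force: [-0.1, 14.5, 3.9]
width: 0.3
gripper_force: 0.0
```

Emit:
{"api": "servo_tool", "payload": {"delta_pos": [[0, 0.05, 0], [0, 0.15, 0], [0, 0.28, 0], [0, 0.42, 0], [0, 0.56, 0], [0, 0.7, 0], [0, 0.84, 0], [0, 0.98, 0]], "dr": [[0, 0, 0], [0, 0, 0], [0, 0, 0], [0, 0, 0], [0, 0, 0], [0, 0, 0], [0, 0, 0], [0, 0, 0]], "hand": [0, 0, 0, 0, 0, 0, 0, 0]}}

```text
t: 7.63
tcp_pos: [457.5, -106.5, 284.2]
eef_rot: [-180.0, -0.1, -85.3]
wrist_force: [0.0, -0.0, 0.0]
width: 0.1
gripper_force: 0.0
```

```bash
python3 -c "
from h import *
im=cv2.imread('pics/w1.png')[120:290,180:450]; t=cv2.imread('pics/top0.png')[200:260,220:310]; s=cv2.imread('pics/scene0.png')[115:200,260:320]
a=cv2.resize(im,(540,340),interpolation=2);b=cv2.resize(t,(390,260),interpolation=2);c=cv2.resize(s,(240,340),interpolation=2)
d=cv2.resize(snap('top','top2')[95:245,330:460][:,:,::-1],(225,260))
o=np.zeros((600,780,3),np.uint8);o[:340,:540]=a;o[:340,540:]=c;o[340:,:390]=b;o[340:,390:615]=d
cv2.imwrite('pics/c3.png',o)"
```

```text
(no output)
```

View pics/c3.png

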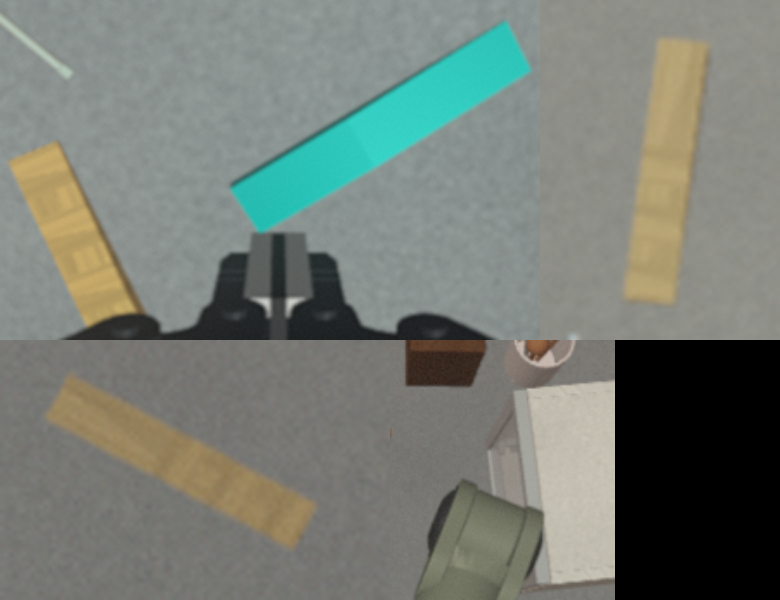

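Door is shut (top inset: its rail runs parallel to the roof edge). The wood wedge seems to have its thin end nearer the cupboard (w1 inset (35,150)), with the side face growing thicker away from it. I'll check this close up.

Emit:
{"api": "servo_tool", "payload": {"delta_pos": [[0.02, 0.1, -0.03], [0.03, 0.2, -0.06], [0.05, 0.3, -0.08], [0.07, 0.4, -0.11], [0.08, 0.5, -0.14], [0.1, 0.6, -0.17], [0.12, 0.7, -0.19], [0.13, 0.8, -0.22]], "dr": [[0, 0, -0.02], [0, 0, -0.04], [0, 0, -0.06], [0, 0, -0.09], [0, 0, -0.11], [0, 0, -0.13], [0, 0, -0.15], [0, 0, -0.18]], "hand": [0.5, 1, 1, 1, 1, 1, 1, 1]}}

```text
t: 8.35
tcp_pos: [473.6, -11.1, 257.8]
eef_rot: [-179.9, -0.1, -93.4]
wrist_force: [0.7, -0.3, 0.2]
width: 85.4
gripper_force: 0.0
```

Emit:
{"api": "servo_tool", "payload": {"delta_pos": [[0.02, 0.1, -0.03], [0.03, 0.2, -0.06], [0.05, 0.3, -0.08], [0.07, 0.4, -0.11], [0.08, 0.5, -0.14], [0.1, 0.6, -0.17], [0.12, 0.7, -0.19], [0.13, 0.8, -0.22]], "dr": [[0, 0, -0.02], [0, 0, -0.04], [0, 0, -0.06], [0, 0, -0.09], [0, 0, -0.11], [0, 0, -0.13], [0, 0, -0.15], [0, 0, -0.18]], "hand": [1, 1, 1, 1, 1, 1, 1, 1]}}

```text
t: 9.02
tcp_pos: [489.3, 85.0, 231.4]
eef_rot: [-179.9, -0.0, -101.5]
wrist_force: [0.2, -0.6, 0.5]
width: 85.3
gripper_force: 0.0
```

Emit:
{"api": "servo_tool", "payload": {"delta_pos": [[0.02, 0.1, -0.03], [0.03, 0.2, -0.06], [0.05, 0.3, -0.08], [0.07, 0.4, -0.11], [0.08, 0.5, -0.14], [0.1, 0.6, -0.17], [0.12, 0.7, -0.19], [0.13, 0.8, -0.22]], "dr": [[0, 0, -0.02], [0, 0, -0.04], [0, 0, -0.06], [0, 0, -0.09], [0, 0, -0.11], [0, 0, -0.13], [0, 0, -0.15], [0, 0, -0.18]], "hand": [1, 1, 1, 1, 1, 1, 1, 1]}}

```text
t: 9.68
tcp_pos: [504.9, 181.1, 204.9]
eef_rot: [-179.9, -0.0, -109.7]
wrist_force: [-0.2, 0.7, 0.1]
width: 85.4
gripper_force: 0.0
```

Emit:
{"api": "servo_tool", "payload": {"delta_pos": [[0.02, 0.1, -0.03], [0.03, 0.2, -0.06], [0.05, 0.3, -0.08], [0.07, 0.4, -0.11], [0.08, 0.5, -0.14], [0.1, 0.6, -0.17], [0.12, 0.7, -0.19], [0.13, 0.8, -0.22]], "dr": [[0, 0, -0.02], [0, 0, -0.04], [0, 0, -0.06], [0, 0, -0.09], [0, 0, -0.11], [0, 0, -0.13], [0, 0, -0.15], [0, 0, -0.18]], "hand": [1, 1, 1, 1, 1, 1, 1, 1]}}

```text
t: 10.35
tcp_pos: [520.6, 277.1, 178.5]
eef_rot: [-179.9, -0.0, -117.8]
wrist_force: [-0.6, -0.4, -0.2]
width: 85.1
gripper_force: 0.0
```

```bash
python3 -c "
from h import *
np.set_printoptions(suppress=True,precision=1)
snap('wrist','w3')
s=r.observe();print(s['t'],s['tcp_pos'],s['eef_rot'],s['qpos'],s['wrist_force'])"
```

```text
10.4 [520.3 279.  177.7] [-180.     0.1 -117.7] [ 21.   25.1  -9.5  55.3   0.  -41.3] [ 1.1  2.  -0.4]
```

View pics/w3.png

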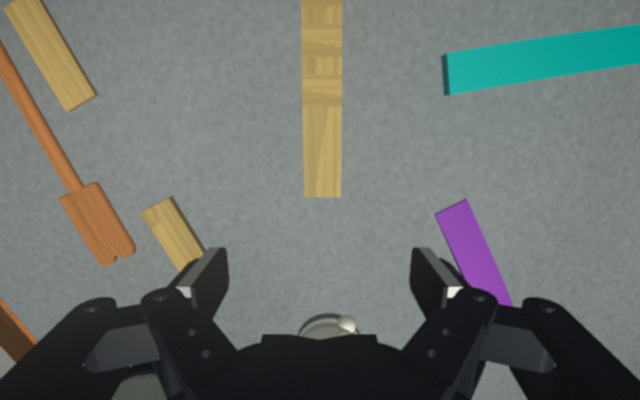

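The wrist view shows the wedge with its near end at (322,197) and a seam at (322,105). Measuring both ends.

```bash
python3 -c "
from h import *
np.set_printoptions(suppress=True,precision=1)
hsv=cv2.cvtColor(cv2.imread('pics/w3.png'),cv2.COLOR_BGR2HSV)
m=cv2.inRange(hsv,(12,60,120),(28,200,255))[:, 280:370]
for y in [2,20,40,60,80,100,105,110,130,150,170,190,195,200]:
    x=np.flatnonzero(m[y])+280
    if len(x)<5: print(y,'none');continue
    a,b=x[0]-.5,x[-1]+.5
    w=[np.linalg.norm(np.diff(plane('w3',[[a,y],[b,y]],z),axis=0)) for z in (3,15)]
    print(y,a,b,'w@3,15',w,plane('w3',[[(a+b)/2,y]],0)[0,:2],plane('w3',[[(a+b)/2,y]],15)[0,:2])
o,d=ray('w3',[[322,197],[470,75]]);print(o,d)
"
```

```text
2 300.5 341.5 w@3,15 [np.float64(38.17926363426032), np.float64(36.73975526660539)] [439.3 124.9] [441.7 129.2]
20 300.5 341.5 w@3,15 [np.float64(38.6176016417306), np.float64(37.161566207559616)] [446.6 138.6] [448.6 142.3]
40 301.5 341.5 w@3,15 [np.float64(38.174482112307636), np.float64(36.735154026832205)] [454.3 154.4] [456.  157.4]
60 301.5 341.5 w@3,15 [np.float64(38.70016877688627), np.float64(37.241020237049135)] [462.7 170.4] [464.  172.6]
80 301.5 341.5 w@3,15 [np.float64(39.25350285397452), np.float64(37.773491443608805)] [471.3 186.8] [472.2 188.2]
100 301.5 341.5 w@3,15 [np.float64(39.83588974314369), np.float64(38.333920056992405)] [480.1 203.6] [480.6 204.3]
105 301.5 341.5 w@3,15 [np.float64(39.98620834831499), np.float64(38.4785710596654)] [482.4 207.9] [482.7 208.4]
110 301.5 341.5 w@3,15 [np.float64(40.13846817344287), np.float64(38.6250900906693)] [484.7 212.2] [484.9 212.5]
130 302.5 341.5 w@3,15 [np.float64(39.74777410274401), np.float64(38.249126722724434)] [493.4 230. ] [493.2 229.4]
150 302.5 340.5 w@3,15 [np.float64(39.357823565456464), np.float64(37.87387885405769)] [503.4 247.9] [502.7 246.5]
170 303.5 340.5 w@3,15 [np.float64(38.96722035996676), np.float64(37.498002925346285)] [512.7 266.8] [511.6 264.5]
190 303.5 340.5 w@3,15 [np.float64(39.64797208675114), np.float64(38.153087635176405)] [522.9 286.2] [521.3 283. ]
195 303.5 340.5 w@3,15 [np.float64(39.82393493665056), np.float64(38.322415993712745)] [525.4 291.1] [523.8 287.7]
200 none
[489.6 217.6 321.3] [[ 0.1  0.2 -1. ]
 [-0.4  0.1 -0.9]]
```

Emit:
{"api": "servo_tool", "payload": {"delta_pos": [[-0.01, -0.02, -0.1], [-0.02, -0.03, -0.25], [-0.03, -0.04, -0.4], [-0.04, -0.05, -0.55], [-0.04, -0.05, -0.7], [-0.04, -0.05, -0.82], [-0.04, -0.05, -0.92], [-0.04, -0.05, -0.98]], "dr": [[0, 0, 0], [0, 0, 0], [0, 0, 0], [0, 0, 0], [0, 0, 0], [0, 0, 0], [0, 0, 0], [0, 0, 0]], "hand": [1, 1, 1, 1, 1, 1, 1, 1]}}

```text
t: 11.07
tcp_pos: [514.5, 269.9, 59.5]
eef_rot: [180.0, -0.1, -117.7]
wrist_force: [-0.6, 0.3, 0.1]
width: 85.3
gripper_force: 0.0
```

Emit:
{"api": "servo_tool", "payload": {"delta_pos": [[0, 0, -0.07], [0, 0, -0.15], [0, 0, -0.23], [0, 0, -0.31], [0, 0, -0.38], [0, 0, -0.44], [0, 0, -0.49], [0, 0, -0.49]], "dr": [[0, 0, 0], [0, 0, 0], [0, 0, 0], [0, 0, 0], [0, 0, 0], [0, 0, 0], [0, 0, 0], [0, 0, 0]], "hand": [1, 1, 1, 1, 1, 1, 1, 1]}}

```text
t: 11.73
tcp_pos: [514.3, 270.4, 0.6]
eef_rot: [179.9, -0.1, -117.7]
wrist_force: [-0.1, -0.8, -0.1]
width: 85.3
gripper_force: 0.0
```

Emit:
{"api": "servo_tool", "payload": {"delta_pos": [[0, 0, 0], [0, 0, 0], [0, 0, 0], [0, 0, 0], [0, 0, 0], [0, 0, 0], [0, 0, 0], [0, 0, 0]], "dr": [[0, 0, 0], [0, 0, 0], [0, 0, 0], [0, 0, 0], [0, 0, 0], [0, 0, 0], [0, 0, 0], [0, 0, 0]], "hand": [0.7, 0.5, 0.4, 0.3, 0.2, 0, 0, 0], "grip_force": 60}}

```text
t: 12.4
tcp_pos: [515.9, 271.0, 2.9]
eef_rot: [-179.9, 0.1, -117.7]
wrist_force: [-1.2, 0.2, 5.8]
width: 36.3
gripper_force: 61.3
```

Emit:
{"api": "servo_tool", "payload": {"delta_pos": [[0, 0, 0.06], [0, 0, 0.12], [-0.01, -0.1, 0.12], [-0.03, -0.23, 0.12], [-0.05, -0.37, 0.12], [-0.06, -0.51, 0.12], [-0.08, -0.65, 0.12], [-0.09, -0.79, 0.12]], "dr": [[0, 0, 0], [0, 0, 0], [0, 0, 0.03], [0, 0, 0.07], [0, 0, 0.11], [0, 0, 0.15], [0, 0, 0.2], [0, 0, 0.245]], "hand": [0, 0, 0, 0, 0, 0, 0, 0]}}

```text
t: 13.07
tcp_pos: [503.9, 175.2, 16.9]
eef_rot: [180.0, -0.0, -106.5]
wrist_force: [0.7, 0.1, -0.9]
width: 36.2
gripper_force: 60.7
```

Emit:
{"api": "servo_tool", "payload": {"delta_pos": [[-0.01, -0.1, 0], [-0.02, -0.2, 0], [-0.03, -0.3, 0], [-0.04, -0.4, 0], [-0.05, -0.5, 0], [-0.06, -0.6, 0], [-0.08, -0.7, 0], [-0.09, -0.79, 0]], "dr": [[0, 0, 0.03], [0, 0, 0.06], [0, 0, 0.09], [0, 0, 0.12], [0, 0, 0.15], [0, 0, 0.18], [0, 0, 0.21], [0, 0, 0.245]], "hand": [0, 0, 0, 0, 0, 0, 0, 0]}}

```text
t: 13.73
tcp_pos: [493.3, 80.5, 16.9]
eef_rot: [180.0, -0.0, -95.6]
wrist_force: [-0.5, 0.0, -1.4]
width: 36.5
gripper_force: 60.7
```

Emit:
{"api": "servo_tool", "payload": {"delta_pos": [[-0.01, -0.1, 0], [-0.02, -0.2, 0], [-0.03, -0.3, 0], [-0.04, -0.4, 0], [-0.05, -0.5, 0], [-0.06, -0.6, 0], [-0.08, -0.7, 0], [-0.09, -0.79, 0]], "dr": [[0, 0, 0.03], [0, 0, 0.06], [0, 0, 0.09], [0, 0, 0.12], [0, 0, 0.15], [0, 0, 0.18], [0, 0, 0.21], [0, 0, 0.245]], "hand": [0, 0, 0, 0, 0, 0, 0, 0]}}

```text
t: 14.4
tcp_pos: [482.5, -14.4, 16.9]
eef_rot: [-180.0, -0.0, -84.5]
wrist_force: [-0.4, 0.1, -0.4]
width: 36.5
gripper_force: 60.7
```

```bash
python3 -c "
from h import *
np.set_printoptions(suppress=True,precision=1)
snap('wrist','w4');a=snap('top','top3');snap('scene','scene3')
s=r.observe();print(s['t'],s['tcp_pos'],s['eef_rot'],s['width'],s['wrist_force'])
w=cv2.imread('pics/w4.png'); t=cv2.resize(cv2.imread('pics/top3.png')[95:265,320:460],(165,200)); b=np.zeros((600,640,3),np.uint8); b[:400]=w; b[400:,:165]=t
b[400:,170:640]=cv2.resize(cv2.imread('pics/scene3.png')[150:350,200:670-0][:, :440],(470,200))
cv2.imwrite('pics/c4.png',b)"
```

```text
14.55 [482.8 -14.1  16.8] [-180.     0.   -84.7] 36.42921087285685 [-0.7  0.3 -0.5]
```

View pics/c4.png

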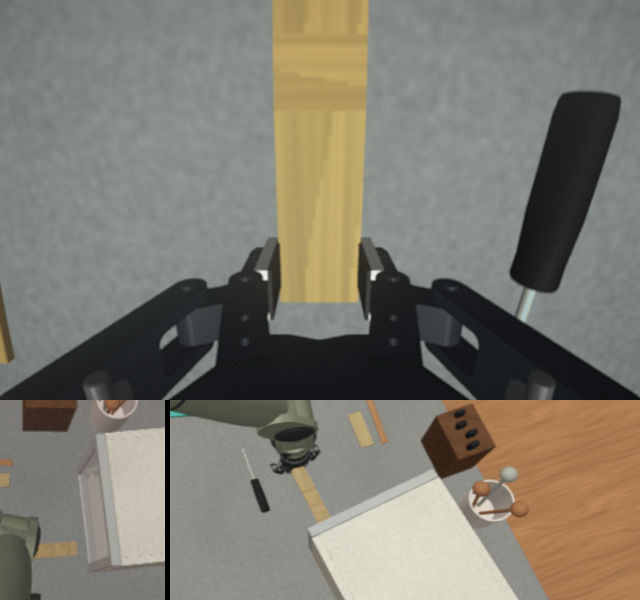

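Wedge is held straight in the fingers (thick end at row 302, seam at row 108). The screwdriver stays clear to the right and the door is shut ahead.

```bash
python3 -c "
from h import *
np.set_printoptions(suppress=True,precision=1)
p=plane('w4',[[318,302],[321,108],[513,285]],29.5);print(p)
ux=np.array([.0935,-.9956]);uy=np.array([.9956,.0935]);o=np.array([597.2,-395])
u=(p[1]-p[0])[:2];print('seam dist',np.linalg.norm(u),np.degrees(np.arctan2(u[1],u[0])))
u/=np.linalg.norm(u);tip=p[0,:2]+210*u;d=tip-o;print('tip cup',d@ux,d@uy)
t=r.observe()['tcp_pos'][:2]-o;print('tcp cup',t@ux,t@uy)
for n in ['top3','scene3']:
    m=cv2.inRange(cv2.cvtColor(cv2.imread('pics/'+n+'.png'),cv2.COLOR_BGR2HSV),(12,60,120),(28,200,255))
    for c in cv2.findContours(m,0,2)[0]:
        q=cv2.minAreaRect(c)
        if 100<cv2.contourArea(c)<1500:
            P=plane(n,cv2.boxPoints(q),20)[:,:2]-o; print(n,np.c_[P@ux,P@uy].round().tolist())
"
```

```text
[[481.6   5.3  29.5]
 [488.8 -85.2  29.5]
 [387.6 -12.3  29.5]]
seam dist 90.75260900809594 -85.41443936135467
tip cup -199.38683144245672 -80.56605347333111
tcp cup -389.9651388727361 -78.24247726191764
top3 [[-314.0, -58.0], [-195.0, -59.0], [-196.0, -98.0], [-314.0, -96.0]]
top3 [[-684.0, 139.0], [-680.0, 178.0], [-592.0, 166.0], [-596.0, 127.0]]
top3 [[-472.0, 123.0], [-467.0, 161.0], [-360.0, 146.0], [-365.0, 108.0]]
top3 [[-625.0, 201.0], [-616.0, 253.0], [-345.0, 200.0], [-355.0, 149.0]]
scene3 [[-141.0, 328.0], [-121.0, 368.0], [-89.0, 348.0], [-109.0, 308.0]]
scene3 [[-390.0, -96.0], [-390.0, -56.0], [-221.0, -60.0], [-221.0, -98.0]]
scene3 [[-472.0, 121.0], [-469.0, 161.0], [-359.0, 146.0], [-362.0, 108.0]]
scene3 [[-624.0, 202.0], [-618.0, 253.0], [-345.0, 198.0], [-352.0, 149.0]]
scene3 [[-684.0, 138.0], [-682.0, 177.0], [-591.0, 165.0], [-593.0, 127.0]]
scene3 [[-1381.0, -746.0], [-1342.0, -662.0], [-1052.0, -742.0], [-1089.0, -821.0]]
```

Emit:
{"api": "servo_tool", "payload": {"delta_pos": [[0, 0, -0.04], [0, 0, -0.08], [0, 0, -0.1], [0, 0, -0.115], [0, 0, -0.115], [0, 0, -0.115], [0, 0, -0.115], [0, 0, -0.115]], "dr": [[0, 0, 0], [0, 0, 0], [0, 0, 0], [0, 0, 0], [0, 0, 0], [0, 0, 0], [0, 0, 0], [0, 0, 0]], "hand": [0, 0, 0, 0, 0, 0, 0, 0]}}

```text
t: 15.22
tcp_pos: [482.3, -13.0, 2.9]
eef_rot: [180.0, 0.0, -84.6]
wrist_force: [-2.8, 0.6, 7.3]
width: 36.0
gripper_force: 61.5
```

Emit:
{"api": "servo_tool", "payload": {"delta_pos": [[0.004, -0.04, 0], [0.009, -0.1, 0], [0.015, -0.16, 0], [0.021, -0.22, 0], [0.026, -0.28, 0], [0.032, -0.34, 0], [0.036, -0.38, 0], [0.038, -0.4, 0]], "dr": [[0, 0, 0], [0, 0, 0], [0, 0, 0], [0, 0, 0], [0, 0, 0], [0, 0, 0], [0, 0, 0], [0, 0, 0]], "hand": [0, 0, 0, 0, 0, 0, 0, 0]}}

```text
t: 15.88
tcp_pos: [487.9, -61.9, 2.9]
eef_rot: [-179.9, 0.1, -84.6]
wrist_force: [-0.1, 3.8, 5.8]
width: 36.5
gripper_force: 61.4
```

Emit:
{"api": "servo_tool", "payload": {"delta_pos": [[0.0008, -0.008, 0], [0.0016, -0.016, 0], [0.0024, -0.024, 0], [0.0032, -0.032, 0], [0.004, -0.04, 0], [0.0047, -0.05, 0], [0.0047, -0.05, 0], [0.0047, -0.05, 0]], "dr": [[0, 0, 0], [0, 0, 0], [0, 0, 0], [0, 0, 0], [0, 0, 0], [0, 0, 0], [0, 0, 0], [0, 0, 0]], "hand": [0, 0, 0, 0, 0, 0, 0, 0]}}

```text
t: 16.55
tcp_pos: [488.3, -67.5, 2.9]
eef_rot: [-180.0, 0.0, -84.6]
wrist_force: [0.4, 2.6, 4.8]
width: 36.3
gripper_force: 61.3
```

Emit:
{"api": "servo_tool", "payload": {"delta_pos": [[0.0008, -0.008, 0], [0.0016, -0.016, 0], [0.0024, -0.024, 0], [0.0032, -0.032, 0], [0.004, -0.04, 0], [0.0047, -0.05, 0], [0.0047, -0.05, 0], [0.0047, -0.05, 0]], "dr": [[0, 0, 0], [0, 0, 0], [0, 0, 0], [0, 0, 0], [0, 0, 0], [0, 0, 0], [0, 0, 0], [0, 0, 0]], "hand": [0, 0, 0, 0, 0, 0, 0, 0]}}

```text
t: 17.22
tcp_pos: [488.8, -73.4, 2.9]
eef_rot: [-180.0, 0.0, -84.6]
wrist_force: [-0.2, 1.6, 5.4]
width: 36.5
gripper_force: 61.3
```

Emit:
{"api": "servo_tool", "payload": {"delta_pos": [[0.0008, -0.008, 0], [0.0016, -0.016, 0], [0.0024, -0.024, 0], [0.0032, -0.032, 0], [0.004, -0.04, 0], [0.0047, -0.05, 0], [0.0047, -0.05, 0], [0.0047, -0.05, 0]], "dr": [[0, 0, 0], [0, 0, 0], [0, 0, 0], [0, 0, 0], [0, 0, 0], [0, 0, 0], [0, 0, 0], [0, 0, 0]], "hand": [0, 0, 0, 0, 0, 0, 0, 0]}}

```text
t: 17.88
tcp_pos: [489.4, -79.4, 2.9]
eef_rot: [-180.0, 0.0, -84.6]
wrist_force: [-0.3, 2.8, 4.8]
width: 36.4
gripper_force: 61.3
```

Not in contact yet (tip about 40 mm in); continuing.

Emit:
{"api": "servo_tool", "payload": {"delta_pos": [[0.0008, -0.008, 0], [0.0016, -0.016, 0], [0.0024, -0.024, 0], [0.0032, -0.032, 0], [0.0036, -0.038, 0], [0.0039, -0.042, 0], [0.0039, -0.042, 0], [0.0039, -0.042, 0]], "dr": [[0, 0, 0], [0, 0, 0], [0, 0, 0], [0, 0, 0], [0, 0, 0], [0, 0, 0], [0, 0, 0], [0, 0, 0]], "hand": [0, 0, 0, 0, 0, 0, 0, 0]}}

```text
t: 18.55
tcp_pos: [489.9, -84.4, 2.9]
eef_rot: [-180.0, 0.1, -84.6]
wrist_force: [-0.2, 2.5, 6.0]
width: 36.6
gripper_force: 61.3
```

Emit:
{"api": "servo_tool", "payload": {"delta_pos": [[0.0008, -0.008, 0], [0.0016, -0.016, 0], [0.0024, -0.024, 0], [0.0032, -0.032, 0], [0.0036, -0.038, 0], [0.0039, -0.042, 0], [0.0039, -0.042, 0], [0.0039, -0.042, 0]], "dr": [[0, 0, 0], [0, 0, 0], [0, 0, 0], [0, 0, 0], [0, 0, 0], [0, 0, 0], [0, 0, 0], [0, 0, 0]], "hand": [0, 0, 0, 0, 0, 0, 0, 0]}}

```text
t: 19.22
tcp_pos: [490.3, -89.4, 2.9]
eef_rot: [-180.0, 0.1, -84.6]
wrist_force: [-0.9, 3.0, 5.4]
width: 36.4
gripper_force: 61.3
```

Emit:
{"api": "servo_tool", "payload": {"delta_pos": [[0.0008, -0.008, 0], [0.0016, -0.016, 0], [0.0024, -0.024, 0], [0.0032, -0.032, 0], [0.0036, -0.038, 0], [0.0039, -0.042, 0], [0.0039, -0.042, 0], [0.0039, -0.042, 0]], "dr": [[0, 0, 0], [0, 0, 0], [0, 0, 0], [0, 0, 0], [0, 0, 0], [0, 0, 0], [0, 0, 0], [0, 0, 0]], "hand": [0, 0, 0, 0, 0, 0, 0, 0]}}

```text
t: 19.88
tcp_pos: [490.4, -92.2, 2.9]
eef_rot: [-179.9, 0.3, -84.5]
wrist_force: [0.3, 9.4, 8.4]
width: 36.4
gripper_force: 61.7
```

Emit:
{"api": "servo_tool", "payload": {"delta_pos": [[0.0008, -0.008, 0], [0.0016, -0.016, 0], [0.0024, -0.024, 0], [0.0032, -0.032, 0], [0.0036, -0.038, 0], [0.0039, -0.042, 0], [0.0039, -0.042, 0], [0.0039, -0.042, 0]], "dr": [[0, 0, 0], [0, 0, 0], [0, 0, 0], [0, 0, 0], [0, 0, 0], [0, 0, 0], [0, 0, 0], [0, 0, 0]], "hand": [0, 0, 0, 0, 0, 0, 0, 0]}}

```text
t: 20.55
tcp_pos: [490.4, -95.4, 2.9]
eef_rot: [-179.9, 0.6, -84.5]
wrist_force: [-0.9, 14.0, 12.5]
width: 36.4
gripper_force: 62.0
```

Emit:
{"api": "servo_tool", "payload": {"delta_pos": [[0.0008, -0.008, 0], [0.0016, -0.016, 0], [0.0024, -0.024, 0], [0.0032, -0.032, 0], [0.0036, -0.038, 0], [0.0039, -0.042, 0], [0.0039, -0.042, 0], [0.0039, -0.042, 0]], "dr": [[0, 0, 0], [0, 0, 0], [0, 0, 0], [0, 0, 0], [0, 0, 0], [0, 0, 0], [0, 0, 0], [0, 0, 0]], "hand": [0, 0, 0, 0, 0, 0, 0, 0]}}

```text
t: 21.22
tcp_pos: [490.8, -100.3, 2.9]
eef_rot: [-179.9, 0.6, -84.5]
wrist_force: [-1.4, 14.2, 12.5]
width: 36.4
gripper_force: 62.1
```

```bash
python3 -c "
from h import *
np.set_printoptions(suppress=True,precision=1)
snap('wrist','w5');snap('top','top5');snap('scene','scene5')
s=r.observe();print(s['t'],s['tcp_pos'],s['eef_rot'],s['wrist_force'])
w=cv2.imread('pics/w5.png'); b=np.zeros((600,640,3),np.uint8); b[:400]=w
b[400:,:240]=cv2.resize(cv2.imread('pics/top5.png')[100:250,340:480],(240,200)); b[400:,250:600]=cv2.resize(cv2.imread('pics/scene5.png')[200:320,280:490],(350,200))
cv2.imwrite('pics/c5.png',b)"
```

```text
21.3667 [ 490.8 -100.3    2.9] [-179.9    0.6  -84.5] [-0.7 14.1 12.9]
```

View pics/c5.png

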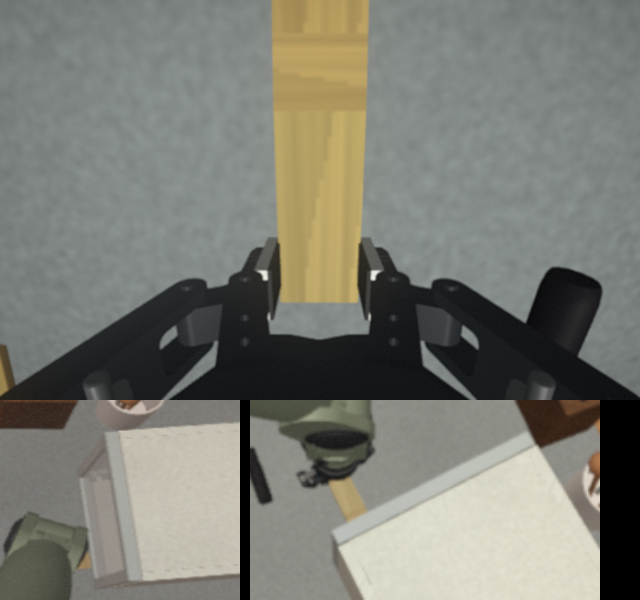

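No slip in the grip (thick end still at row 302, seam at 108). The door stays shut and the drag has levelled at about 14 N, so the wedge carries the door. One last small nudge for margin.

Emit:
{"api": "servo_tool", "payload": {"delta_pos": [[0.0008, -0.008, 0], [0.0016, -0.016, 0], [0.0024, -0.025, 0], [0.0024, -0.025, 0], [0.0024, -0.025, 0], [0.0024, -0.025, 0], [0.0024, -0.025, 0], [0.0024, -0.025, 0]], "dr": [[0, 0, 0], [0, 0, 0], [0, 0, 0], [0, 0, 0], [0, 0, 0], [0, 0, 0], [0, 0, 0], [0, 0, 0]], "hand": [0, 0, 0, 0, 0, 0, 0, 0]}}

```text
t: 22.03
tcp_pos: [491.0, -103.3, 2.9]
eef_rot: [-179.9, 0.6, -84.5]
wrist_force: [-1.5, 14.5, 12.5]
width: 36.5
gripper_force: 62.1
```

```bash
python3 -c "
from plant import r,close_job
s=r.observe();print(s['tcp_pos'],s['wrist_force'],s['width']);print(close_job())"
```

```text
[ 491.02466917 -103.34502662    2.86059495] [-1.53917482 14.49949801 12.47199235] 36.498846579300256
the job is handed in; nothing more can be done
None
```

I pushed the door shut, then slid the wedge in about 70 mm from the door's free edge until the drag levelled at about 14 N (door raised an estimated 1 mm), and handed the job in at 22 s, still gripping the wedge with the hand clear of the door; no verdict came back.

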